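# Load the thick round bar into the bench collet

### The arm

A 6-joint arm with a two-finger parallel gripper is mounted at the origin on the work surface. World frame = base frame: x ahead of the robot, y to its left, z up, the work surface at z = 0. Lengths are in m, angles in rad, forces in N, time in s.
With the tool pointing down it reaches from about 0.275 to 0.825 m from the base axis. Payload 5.2 kg.
Tool frame: the origin (TCP) lies midway between the tips of the shut fingers; the grasp point (between the pads) lies 19 mm behind it (pinch_z is the distance from the TCP to the grasp point, in m); y points along the fingers, x is the direction in which the jaws open and shut, and the axes are right-handed (so a half turn about y gives the same grasp; the last joint's range is limited). The gripper opens to 93 mm and grips with 3 to 60 N. Pads are 15 mm wide; open, the fingers measure 128 mm over their backs; the gripper's body (75 mm by 188 mm) begins 65 mm behind the grasp point.
Start: joints at [0.918, 0.259, 1.535, -0, 1.348, -0.203], TCP at [0.239, 0.495, 0.219] pointing down, gripper open.
Joint ranges: [-3.14, 3.14], [-0.91, 2.08], [0.19, 2.58], [-1.22, 4.36], [0.22, 2.71], [-3.12, 3.12]. Speed limits (rad/s): [2.57, 2.57, 3.14, 3.14, 3.14, 3.14].

### API

Orientations are given as a unit quaternion [x, y, z, w].
In Python, from bench import * gives the robot as it stands.
- The arm moves only by the tool apply_moves, never from a script. Its argument "series" is a list of rows, each a list of 7 numbers: the closure in counts, from 0 (fully open) to 255 (shut), then the shift along the world's x, y, z in m, then the turn, a rotation vector about the world's x, y, z in rad. A call has 1 to 8 rows; each row shifts and turns the commanded pose from where the row before left it; what a row does not reach is not made up. A row lasts 1/8 s, in which the tool goes at most 62.5 mm and 10.7 degrees, less where a joint would pass 70% of its speed; a pose out of reach is approached as far as the arm can. A call is refused whole if a number of a shift passes 0.0625 or a number of a turn 0.188, either way. A call with a gripper value outside its range is refused whole. The fingers move at their own pace and stop on an object; "grip_force" is the grip in N (left out, the last holds). Time passes only in rows, so rows that do not move let the fingers close. It gives the time, the measured TCP pose, the force and the opening at its end, in the units of the state.
- state(): the state, without advancing time (a new reading comes with each control period).
- read_camera(name): name is "side" or "top" or "wrist"; returns a dict with "image" (480x640x3 uint8, red, green, blue), "range_z" (480x640 float32, m along the optical axis (not along the pixel's ray), 0 where there is no reading), "fovy" (degrees; the focal length in pixels is half the picture's height over the tangent of half this angle, whatever the lens; pixels are square), "cx", "cy" (the principal point, pixels), "pose" (4x4, takes a point from camera to world coordinates); the wrist camera has in their place "hand_eye" (4x4, takes a point from camera to tool coordinates, whose origin is the TCP and whose axes are the tool frame's). Camera axes: x right, y down, z forward; pixel columns grow to the right and rows downward; lengths in m; the calibration is good to about 2 mm. A picture is of the moment at which its call begins: read the wrist's pose just before it.
- hand_in(): hands the job in, once; it reports no verdict.
The state is a dict: "t": time; "q": joint angles; "qvel": joint speeds; "tau": joint torques, N m; "position": TCP position; "ee_rot": TCP orientation; "contact_force": force on the tool from outside, world axes, zero at the start; "ft_torque": the same for the moment, N m; "width": opening from 0.0 (shut) to 1.0 (fully open).
Only numpy, scipy, OpenCV 4.12 (cv2) and the standard library are available. Lean on these libraries where they do the work, as an engineer would, in place of code of your own. Each camera call takes 0.05 s, during which the arm holds its last target. There are 200 camera calls.

### The job

At this printer repair bench, take the thick round bar out of the plywood stand and lower it upright into the open bench collet until it is down on the depth stop, keeping hold of it until it is there. Then let go and swing the collet's lever fully closed, anticlockwise seen from above, up to its stop, and leave it there.

Things in the scene. Friction and masses are not known exactly. Their poses are not given: they have to be found in the camera images.
- bar_center (a point): Centre of the thick round bar: steel, 26 mm across, 130 mm long, 0.4-0.6 kg, z along it. It stands upright, loose, in a 33 mm deep hole of the plywood stand (3 holes 75 mm apart, 45 mm high); its top is 65 mm above this point, 142 above the table. In the other holes, any order: hex bar (24 mm, 100 long), thin round bar (14 mm, 130 long). Grip it 15-25 mm below its top to clear gripper body and collet.
- collet_mouth (a point): Centre of the aluminium funnel's rim on the fixed bench collet (dark 76 mm steel cylinder, grey 120 mm base plate), 102 mm above the table; z up. Funnel 60 mm wide inside at the rim, narrowing over 14 mm to the 33 mm bore. The bore's floor, 72 mm below this point, is the depth stop: the bar on it has its centre 7 mm below this point and stands 58 mm out. Brass jaws close as the lever does.
- lever (a joint): Angle of the collet's lever about the vertical axis through the bore: 0 to 0.2 rad at the start (open), 1.1 rad = fully closed at its stop; grows anticlockwise seen from above. It stays where it is left; turning it takes about 2 N at the knob.
- lever_knob (a point): Middle of the upright black knob at the lever's end, on the collet's right (-y) side: 22 mm diameter, 52 mm tall, top 22 mm above this point and 120 mm above the table, 120 mm from the bore's axis. The level lever rod below it is 59 mm above the table. Pinch it from above or push it sideways; closing carries it in an arc about the bore's axis, away from the robot.
Mind the look-alikes: they are no part of the job. What is shaped like the part that bears bar_center but blue or pink is not meant. Leave any red look-alike of the part that bears collet_mouth alone.

How it is judged:
On the way, in this order (a step that is already met when the one before it is completed fails the run):
1. the thick round bar is down on (within 12 mm of) the collet's depth stop, upright, still held by the fingers, with the lever open (horizontal distance between bar_center and collet_mouth below 0.012 m and z of bar_center in the frame of collet_mouth below 0.005 m and contact force between bar and the fingers above 0.5 N and angle between bar_center's own z axis and vertical below 0.17 rad and value of joint lever below 0.6 rad), for 0.1 s.
2. the lever is closed, the fingers having let go of the bar (value of joint lever above 0.93 rad and contact force between bar and the fingers below 0.1 N), for 0.1 s.
At the end, for the whole second after the job is handed in: The thick round bar stands at rest and released in the collet, within 10 mm of the bore's axis, upright within 10 degrees, its lower end within 8 mm of the depth stop, and the lever is within 0.17 rad (10 degrees) of its closed stop (above 0.93 of 1.1 rad) (horizontal distance between bar_center and collet_mouth below 0.01 m and z of bar_center in the frame of collet_mouth below 0.001 m and angle between bar_center's own z axis and vertical below 0.17 rad and value of joint lever above 0.93 rad and linear speed of bar below 0.02 m/s); the robot touches nothing.
It also fails if it takes over 48 s, if anything falls off the work surface, if the arm or the gripper's body presses on something with over 40 N, if the wrist force passes 120 N, or if a joint passes its speed limit or range.

## Working session

There is one attempt and no reset: what is moved stays moved. The work goes in short steps, Python scripts to look and compute and a tool call to move; the robot and the scene stay as the last step left them, time stands still between calls to the robot, and variables do not carry over. Pictures are saved under pics/ and viewed, about 8 in all and at most 12, crops included, and the job is handed in when it is done.

Besides the shell and the picture viewer there is one more tool, called after "Emit:" in YAML: its name, and indented under it one key for each argument. apply_moves: Moves the arm, as the interface text tells. Its arguments: {"type":"object","properties":{"series":{"type":"array","items":{"type":"array","items":{"type":"number"}}},"grip_force":{"type":"number"}},"required":["series"]}

```bash
mkdir -p pics
cat > h.py <<'E'
from bench import *
import numpy as np, cv2
def f(c): return 240/np.tan(np.radians(c["fovy"])/2)
def ray(c,u,v,P=None):
    P=c["pose"] if P is None else P
    d=np.array([(u-c["cx"])/f(c),(v-c["cy"])/f(c),1]); return P[:3,3],P[:3,:3]@d
def plane(c,u,v,z,P=None):
    o,d=ray(c,u,v,P); return o+d*(z-o[2])/d[2]
def cloud(c,P=None):
    P=c["pose"] if P is None else P
    v,u=np.mgrid[:480,:640]; z=c["range_z"]
    p=np.stack([(u-c["cx"])/f(c)*z,(v-c["cy"])/f(c)*z,z],-1)
    w=p@P[:3,:3].T+P[:3,3]; w[z==0]=np.nan; return w
E
python3 - <<'E'
from h import *
import pickle
for n in ("top","side"):
    c=read_camera(n); pickle.dump(c,open(n+".pkl","wb"))
    cv2.imwrite(f"pics/{n}1.png",c["image"][:,:,::-1]); print(n,c["pose"].round(3).tolist(),c["fovy"],c["cx"],c["cy"],(c["range_z"]>0).mean())
s=state(); print(s)
E
```

```text
top [[-0.011, -0.997, 0.08, 0.386], [-1.0, 0.009, -0.024, -0.083], [0.023, -0.08, -0.997, 1.205], [0.0, 0.0, 0.0, 1.0]] 52.268451901632176 322.0822698461428 239.65054391191993 0.9958138020833334
side [[-0.991, -0.108, 0.072, 0.37], [-0.129, 0.732, -0.669, 0.882], [0.019, -0.672, -0.74, 1.167], [0.0, 0.0, 0.0, 1.0]] 47.53851042860894 323.8195685145286 246.30318722573816 0.9959602864583333
{'t': 0.1, 'q': array([ 9.18233394e-01,  2.59272502e-01,  1.53594931e+00,  1.88637021e-05,
        1.34797824e+00, -2.02782356e-01]), 'qvel': array([ 1.05319101e-03,  1.77425110e-04, -3.16210145e-03,  1.49052852e-04,
        2.20751729e-04, -8.80427156e-05]), 'tau': array([ 3.53893032e-03, -4.38206112e+01, -2.84642905e+01,  7.21506402e-02,
        3.61433846e-02, -8.30369322e-05]), 'position': array([0.23879361, 0.49493286, 0.21790931]), 'ee_rot': array([ 0.59910249,  0.3753736 , -0.37644281, -0.59871669]), 'contact_force': array([-0.4131615 , -0.28851056, -0.68903894]), 'ft_torque': array([-0.00186786,  0.01499454, -0.01444772]), 'width': 0.9994955827891657}
```

View pics/top1.png

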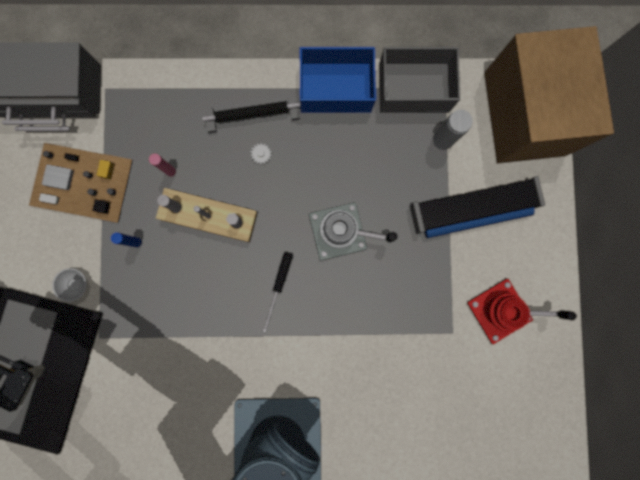

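View pics/side1.png

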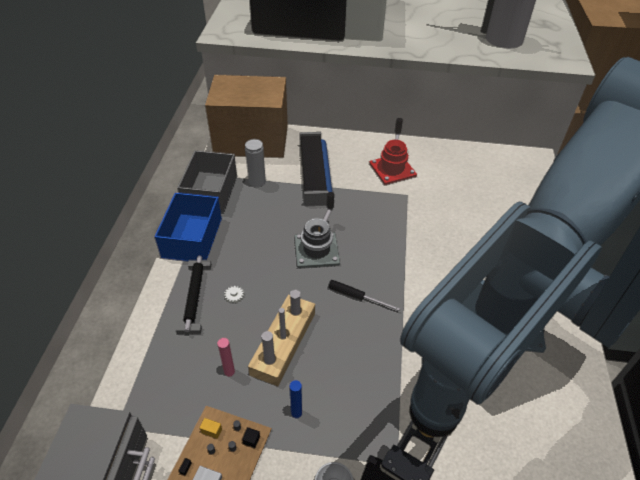

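The top view shows the stand with three bars at about (168,202), (205,213) and (235,219), the grey collet at (340,229) with its knob at (391,237), and the red look-alike at (507,312). In the side view, the bar at (268,345) looks tall and thick, (283,320) thin, and (295,302) short, which fits the hex bar. The pink and blue cylinders are decoys. Next I'll measure these and confirm with a crop.

Run:
```python
from h import *
import pickle
T=pickle.load(open("top.pkl","rb"));S=pickle.load(open("side.pkl","rb"))
WT=cloud(T);WS=cloud(S)
def rep(n,W,box,lo,hi):
    u0,v0,u1,v1=box; p=W[v0:v1,u0:u1].reshape(-1,3); p=p[(p[:,2]>lo)&(p[:,2]<hi)]
    print(n,len(p),np.median(p,0).round(4) if len(p) else '',((p.min(0)+p.max(0))/2).round(4) if len(p) else '',np.ptp(p,axis=0).round(3) if len(p) else '', 'z95',np.percentile(p[:,2],95).round(4) if len(p) else '')
for n,b in dict(a=(155,185,188,225),b=(190,195,220,230),c=(222,205,250,235)).items(): rep("top "+n,WT,b,.07,.2)
for n,b in dict(a=(255,325,280,370),b=(275,305,289,345),c=(287,285,305,320)).items(): rep("side "+n,WS,b,.07,.2)
rep("rim T",WT,(310,200,365,260),.095,.11); rep("rim S",WS,(295,210,340,262),.095,.11)
rep("knobT",WT,(380,225,402,248),.075,.14); rep("knobS",WS,(322,188,338,212),.075,.14)
a=cv2.resize(S["image"][270:400,215:345],(600,600),interpolation=cv2.INTER_CUBIC)
cv2.imwrite("pics/crop1.png",a[:,:,::-1])
```

```text
top a 213 [0.5588 0.2312 0.1376] [0.5607 0.2365 0.1081] [0.024 0.026 0.075] z95 0.1438
top b 80 [0.5408 0.1615 0.1267] [0.5419 0.1644 0.1072] [0.012 0.013 0.074] z95 0.1426
top c 139 [0.522  0.0903 0.1103] [0.5239 0.0923 0.0939] [0.026 0.027 0.046] z95 0.114
side a 280 [0.5601 0.2476 0.1243] [0.5617 0.2111 0.109 ] [0.026 0.086 0.076] z95 0.1437
side b 125 [0.5418 0.171  0.1165] [0.5428 0.1679 0.1104] [0.014 0.017 0.076] z95 0.1429
side c 166 [0.5231 0.1011 0.1056] [0.5236 0.0944 0.0929] [0.024 0.03  0.044] z95 0.1144
rim T 281 [ 0.5075 -0.1506  0.099 ] [ 0.5024 -0.1502  0.1011] [0.066 0.064 0.012] z95 0.1038
rim S 134 [ 0.5085 -0.1618  0.0996] [ 0.5047 -0.1489  0.1009] [0.064 0.067 0.012] z95 0.1045
knobT 97 [ 0.4796 -0.265   0.118 ] [ 0.4795 -0.2671  0.1001] [0.019 0.02  0.046] z95 0.1223
knobS 106 [ 0.4802 -0.2596  0.1043] [ 0.4816 -0.264   0.0997] [0.021 0.027 0.049] z95 0.1221
```

View pics/crop1.png

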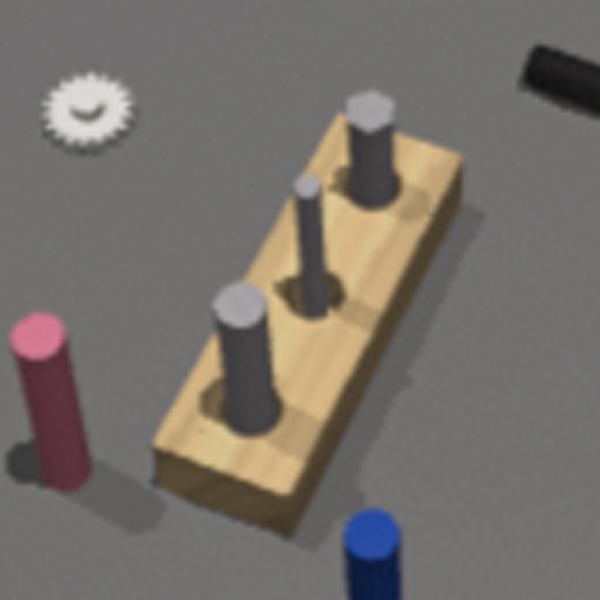

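The crop shows the thick round bar at the front of the stand (side (268,345), crop (245,360)). It is grey, tall (top z≈0.143) and about 26 mm across. The hex bar is at crop (370,150) and the thin bar at (310,250). The pink and blue cylinders stand loose on the table, so they aren't the one meant. The collet is the grey one, at (0.504,-0.150). I'll move above the bar with the jaws across the stand.

Emit:
apply_moves:
  series:
    - [100,0.04,-0.032,0.002,0,0,-0.17]
    - [100,0.04,-0.032,0,0,0,-0.17]
    - [100,0.04,-0.032,0,0,0,-0.17]
    - [100,0.04,-0.032,0,0,0,-0.17]
    - [100,0.04,-0.032,0,0,0,-0.17]
    - [100,0.04,-0.032,0,0,0,-0.17]
    - [100,0.04,-0.032,0,0,0,-0.17]
    - [100,0.04,-0.032,0,0,0,-0.17]
  grip_force: 30

```text
t: 1.1
position: [0.56, 0.238, 0.2202]
ee_rot: [0.702, -0.087, 0.086, -0.702]
contact_force: [0.4, 0.6, 0.5]
width: 0.606
```

```bash
cat >> h.py <<'E'
from scipy.spatial.transform import Rotation as R
def wrist():
    s=state(); c=read_camera("wrist"); M=np.eye(4); M[:3,:3]=R.from_quat(s["ee_rot"]).as_matrix(); M[:3,3]=s["position"]
    return s,c,M@c["hand_eye"],M
E
python3 - <<'E'
from h import *
s,c,P,M=wrist(); print(s["position"],M[:3,:3].round(3).tolist(),s["width"],s["t"])
print(c["hand_eye"].round(3).tolist())
cv2.imwrite("pics/w1.png",c["image"][:,:,::-1]); W=cloud(c,P)
m=(W[...,2]>.133)&(W[...,2]<.155)&(np.hypot(W[...,0]-.561,W[...,1]-.237)<.035)
p=W[m]; print(len(p),p.min(0),p.max(0),np.median(p,0)); v,u=np.nonzero(m); print(u.mean(),v.mean()) if len(u) else 0
E
```

```text
[0.56004783 0.23803611 0.22016404] [[0.97, -0.001, 0.242], [-0.242, -0.0, 0.97], [-0.001, -1.0, -0.0]] 0.6062821406577382 1.1
[[1.0, -0.0, -0.001, -0.001], [0.0, -0.271, 0.963, -0.165], [-0.0, -0.963, -0.271, 0.075], [0.0, 0.0, 0.0, 1.0]]
1027 [0.54825908 0.22589091 0.13305211] [0.57344845 0.25130588 0.14376495] [0.561067   0.23943556 0.14114964]
325.21811100292115 246.46738072054526
```

View pics/w1.png

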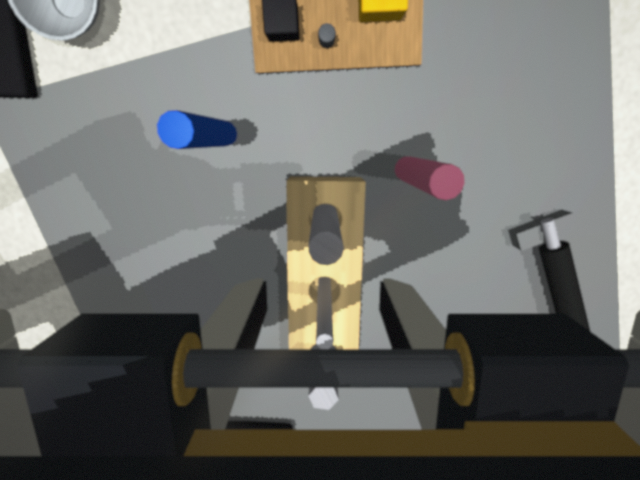

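The wrist view shows the thick bar's top at (325,246), centred between the fingers. It measures (0.561, 0.238), top z 0.142. I'll descend and grip.

Emit:
apply_moves:
  series:
    - [100,0.001,0,-0.04,0,0,0]
    - [100,0,0,-0.04,0,0,0]
    - [100,0,0,-0.037,0,0,0]
    - [100,0,0,0,0,0,0]
    - [200,0,0,0,0,0,0]
    - [200,0,0,0,0,0,0]
    - [200,0,0,0,0,0,0]
    - [200,0,0,0,0,0,0]
  grip_force: 40

```text
t: 2.15
position: [0.561, 0.2394, 0.1048]
ee_rot: [-0.702, 0.083, -0.085, 0.702]
contact_force: [1.2, -0.5, 2.9]
width: 0.274
```

Emit:
apply_moves:
  series:
    - [255,0,0,0,0,0,0]
    - [255,0,0,0,0,0,0]
    - [255,0,0,0.01,0,0,0]
    - [255,0,0,0.03,0,0,0]
    - [255,0,0,0.04,0,0,0]
    - [255,0,0,0.04,0,0,0]
    - [255,0,0,0.02,0,0,0]
    - [255,0,0,0,0,0,0]

```text
t: 3.15
position: [0.5604, 0.2395, 0.2449]
ee_rot: [-0.702, 0.084, -0.085, 0.702]
contact_force: [0.3, 0.5, -4.2]
width: 0.27
```

Emit:
apply_moves:
  series:
    - [255,0,0,0.025,0,0,0]
    - [255,-0.007,-0.05,0,0,0,0]
    - [255,-0.008,-0.056,0,0,0,0]
    - [255,-0.008,-0.056,0,0,0,0]
    - [255,-0.009,-0.056,0,0,0,0]
    - [255,-0.009,-0.056,0,0,0,0]
    - [255,-0.008,-0.056,0,0,0,0]
    - [255,-0.008,-0.056,0,0,0,0]

```text
t: 4.15
position: [0.5015, -0.1478, 0.2666]
ee_rot: [-0.701, 0.086, -0.083, 0.703]
contact_force: [0.7, -0.9, -4.3]
width: 0.279
```

Run:
```python
from h import *
s,c,P,M=wrist(); print(s["position"],M[:3,:3].round(3).tolist(),s["width"],s["t"],s["contact_force"],s["qvel"].round(3))
cv2.imwrite("pics/w2.png",c["image"][:,:,::-1])
S=read_camera("side")
cv2.imwrite("pics/s2.png",cv2.resize(S["image"][100:340,180:480],(750,600))[:,:,::-1])
W=cloud(S); d=np.hypot(W[...,0]-s["position"][0],W[...,1]-s["position"][1])
for lo,hi in ((.17,.2),(.2,.23)):
    p=W[(W[...,2]>lo)&(W[...,2]<hi)&(d<.03)]; print("bar slice",lo,len(p),p.min(0),p.max(0),np.median(p,0))
p=W[d<.03]; print(np.nanmin(p[p[:,2]>.13][:,2]))
for n,w in (("side",W),("wrist",cloud(c,P))):
    m=(w[...,2]>.097)&(w[...,2]<.108)&(np.hypot(w[...,0]-.5035,w[...,1]+.15)<.04); p=w[m]
    if len(p): print(n,len(p),p.min(0),p.max(0),(p.min(0)+p.max(0))/2)
```

```text
[ 0.50153482 -0.14778348  0.26658334] [[0.972, -0.003, 0.237], [-0.237, 0.002, 0.972], [-0.004, -1.0, 0.001]] 0.27939730953364095 4.15 [ 0.70691323 -0.90189159 -4.32455853] [-0.847  0.083 -0.101  0.002  0.013 -0.841]
bar slice 0.17 72 [ 0.48787932 -0.15957172  0.17127337] [ 0.51199641 -0.13991965  0.19981858] [ 0.49962081 -0.14670568  0.18609964]
bar slice 0.2 83 [ 0.48824578 -0.1574139   0.20047236] [ 0.51226323 -0.13713584  0.22969649] [ 0.49998962 -0.14607288  0.21519345]
0.17127337499845563
side 106 [ 0.47256651 -0.18322545  0.09705161] [ 0.5363372  -0.11865229  0.1070694 ] [ 0.50445186 -0.15093887  0.1020605 ]
wrist 954 [ 0.47065035 -0.18061221  0.09700393] [ 0.53503037 -0.11787591  0.1033835 ] [ 0.50284036 -0.14924406  0.10019372]
```

View pics/w2.png

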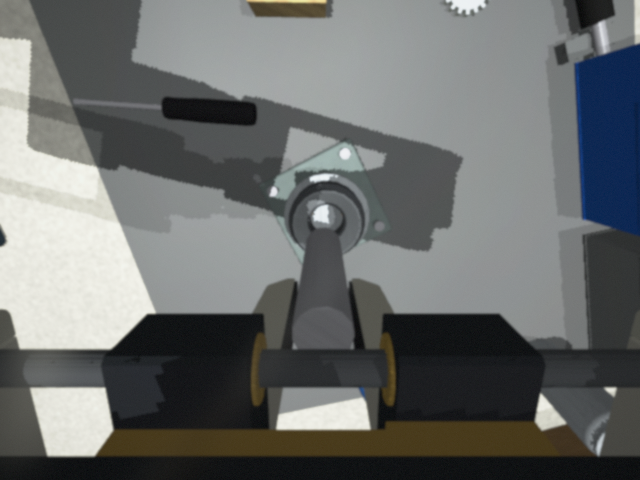

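View pics/s2.png

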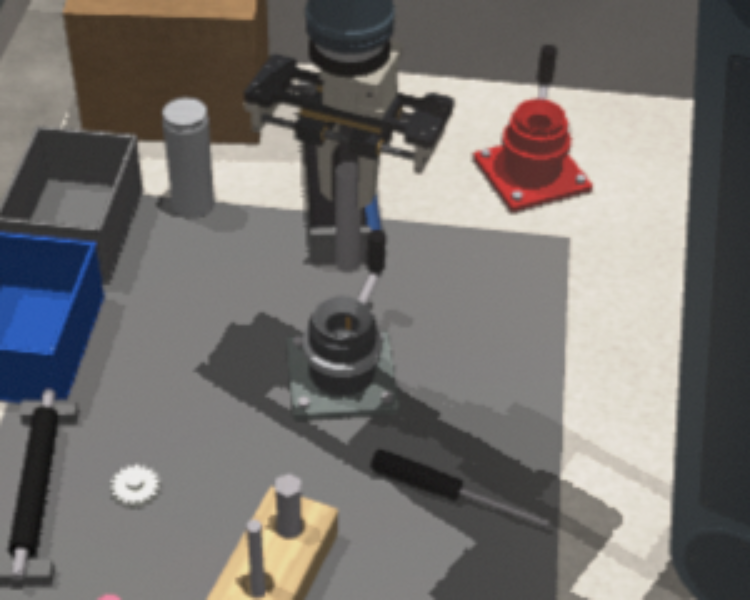

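Both pictures show the bar held upright over the grey collet, with the mouth at about (325,215) in the wrist view. The lever is still open. I'll lower it with force checks.

Emit:
apply_moves:
  series:
    - [255,0.0005,-0.002,-0.02,0,0,0]
    - [255,0,0,-0.03,0,0,0]
    - [255,0,0,-0.015,0,0,0]
    - [255,0,0,-0.01,0,0,0]
    - [255,0,0,-0.01,0,0,0]
    - [255,0,0,0,0,0,0]

```text
t: 5.0
position: [0.5034, -0.1484, 0.1833]
ee_rot: [-0.702, 0.085, -0.084, 0.702]
contact_force: [0.5, -0.2, -4.7]
width: 0.276
```

Emit:
apply_moves:
  series:
    - [255,0,0,-0.008,0,0,0]
    - [255,0,0,-0.008,0,0,0]
    - [255,0,0,0,0,0,0]

```text
t: 5.38
position: [0.5031, -0.1484, 0.1669]
ee_rot: [-0.702, 0.085, -0.084, 0.702]
contact_force: [-0.5, 0.3, -3.2]
width: 0.272
```

Emit:
apply_moves:
  series:
    - [255,0,-0.001,-0.01,0,0,0]
    - [255,0,0,-0.01,0,0,0]
    - [255,0,0,-0.008,0,0,0]
    - [255,0,0,0,0,0,0]

```text
t: 5.88
position: [0.503, -0.1494, 0.1387]
ee_rot: [-0.702, 0.085, -0.084, 0.702]
contact_force: [0.5, 0.4, -3.5]
width: 0.274
```

Emit:
apply_moves:
  series:
    - [255,0,0,-0.005,0,0,0]
    - [255,0,0,-0.004,0,0,0]
    - [255,0,0,0,0,0,0]

```text
t: 6.25
position: [0.5034, -0.1496, 0.1303]
ee_rot: [-0.702, 0.085, -0.084, 0.702]
contact_force: [-0.5, 0.1, -4.0]
width: 0.274
```

Emit:
apply_moves:
  series:
    - [255,0,0,-0.003,0,0,0]
    - [255,0,0,-0.002,0,0,0]
    - [255,0,0,0,0,0,0]

```text
t: 6.62
position: [0.5035, -0.1496, 0.1255]
ee_rot: [-0.702, 0.084, -0.084, 0.702]
contact_force: [0.4, 0.3, -3.9]
width: 0.27
```

Emit:
apply_moves:
  series:
    - [255,0,0,-0.002,0,0,0]
    - [255,0,0,0,0,0,0]

```text
t: 6.88
position: [0.5035, -0.1496, 0.1235]
ee_rot: [-0.702, 0.084, -0.084, 0.702]
contact_force: [-0.4, 0.7, -3.5]
width: 0.275
```

Emit:
apply_moves:
  series:
    - [255,0,0,-0.002,0,0,0]
    - [255,0,0,0,0,0,0]

```text
t: 7.12
position: [0.5039, -0.1499, 0.1228]
ee_rot: [0.702, -0.084, 0.085, -0.702]
contact_force: [-1.9, 1.7, 4.9]
width: 0.272
```

Emit:
apply_moves:
  series:
    - [255,0,0,-0.001,0,0,0]
    - [255,0,0,0,0,0,0]
    - [255,0,0,0,0,0,0]

```text
t: 7.5
position: [0.504, -0.1499, 0.1227]
ee_rot: [0.702, -0.084, 0.085, -0.702]
contact_force: [-3.9, 2.5, 13.6]
width: 0.276
```

The bar is on the stop: the vertical force reversed at TCP z 0.1228, which matches the expected 0.123. I'll release and lift.

Emit:
apply_moves:
  series:
    - [100,0,0,0.001,0,0,0]
    - [90,0,0,0,0,0,0]
    - [90,0,0,0,0,0,0]
    - [90,0,0,0,0,0,0]
    - [90,0,0,0,0,0,0]
    - [90,0,0,0.03,0,0,0]
    - [90,0,0,0.04,0,0,0]
    - [90,0,0,0.03,0,0,0]

```text
t: 8.5
position: [0.5039, -0.1498, 0.2232]
ee_rot: [0.702, -0.084, 0.085, -0.702]
contact_force: [-0.2, -0.4, -0.2]
width: 0.647
```

Emit:
apply_moves:
  series:
    - [120,-0.006,-0.04,0,0,0,0]
    - [150,-0.006,-0.04,0,0,0,0]
    - [150,-0.006,-0.036,0,0,0,0]
    - [150,0,0,0,0,0,0]
    - [150,0,0,0,0,0,0]

```text
t: 9.12
position: [0.4855, -0.2652, 0.2214]
ee_rot: [-0.702, 0.085, -0.084, 0.702]
contact_force: [0.3, -1.1, 0.4]
width: 0.411
```

Run:
```python
from h import *
s,c,P,M=wrist(); print(s["position"],M[:3,:3].round(3).tolist(),s["width"],s["t"],s["contact_force"])
S=read_camera("side")
a=cv2.resize(S["image"][150:280,240:400],(640,520)); b=cv2.resize(c["image"],(640,480))
cv2.imwrite("pics/s3.png",a[:,:,::-1])
for n,w in (("side",cloud(S)),("wrist",cloud(c,P))):
    m=(w[...,2]>.12)&(w[...,2]<.175)&(np.hypot(w[...,0]-.5035,w[...,1]+.15)<.03); p=w[m]
    if len(p): print(n,"bar",len(p),p.min(0),p.max(0),(p.min(0)+p.max(0))/2,np.percentile(p[:,2],95))
    m=(w[...,2]>.09)&(w[...,2]<.13)&(np.hypot(w[...,0]-.4805,w[...,1]+.266)<.03); p=w[m]
    if len(p): print(n,"knob",len(p),p.min(0),p.max(0),(p.min(0)+p.max(0))/2)
```

```text
[ 0.48548448 -0.26519562  0.22138243] [[0.971, -0.0, 0.237], [-0.237, 0.001, 0.971], [-0.001, -1.0, 0.001]] 0.4111136530309445 9.125 [ 0.32970383 -1.06750706  0.42745861]
side bar 159 [ 0.4914002  -0.16773671  0.12027993] [ 0.51666219 -0.133016    0.16554781] [ 0.50403119 -0.15037635  0.14291387] 0.16243985644832534
side knob 78 [ 0.47157459 -0.27517513  0.09057045] [ 0.49076641 -0.25130674  0.12390215] [ 0.4811705  -0.26324093  0.1072363 ]
wrist bar 1872 [ 0.4897314  -0.16389146  0.12007125] [ 0.51513257 -0.13832759  0.16173373] [ 0.50243198 -0.15110953  0.14090249] 0.16024371876460278
wrist knob 738 [ 0.46913612 -0.27821792  0.09028945] [ 0.49029751 -0.25660029  0.1213191 ] [ 0.47971681 -0.2674091   0.10580427]
```

View pics/s3.png

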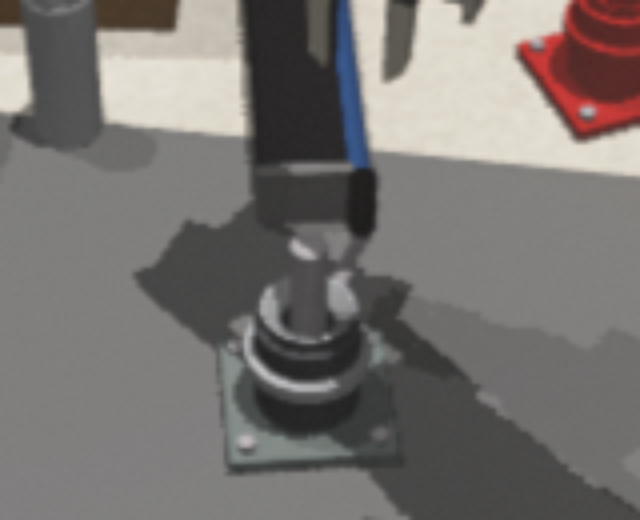

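The bar is standing upright in the collet (crop (308,285)), with its top at 0.160, so it is seated. The knob is at (0.480,-0.267). Before choosing the arc, I'll check obstacle heights near where it ends.

Run:
```python
from h import *
import pickle
W=np.concatenate([cloud(pickle.load(open(n+".pkl","rb"))).reshape(-1,3) for n in("top","side")])
for x in np.arange(.42,.78,.04):
    print(round(x,2),[ (lambda p: round(float(np.nanpercentile(p[:,2],98)),3) if len(p)>3 else None)(W[(abs(W[:,0]-x)<.02)&(abs(W[:,1]-y)<.02)]) for y in np.arange(-.44,-.06,.04)])
phi=-.198
for d in np.arange(0,1.3,.1): print(round(d,1),(.5035+.1193*np.sin(phi+d)).round(4),(-.150-.1193*np.cos(phi+d)).round(4))
```

```text
0.42 [0.005, 0.006, 0.005, 0.006, 0.005, 0.005, 0.005, 0.006, 0.015, 0.005]
0.46 [0.005, 0.005, 0.006, 0.006, 0.121, 0.104, 0.037, 0.102, 0.092, 0.016]
0.5 [0.044, 0.049, 0.056, 0.052, 0.122, 0.117, 0.101, 0.103, 0.102, 0.017]
0.54 [0.049, 0.05, 0.057, 0.057, 0.006, 0.006, 0.067, 0.104, 0.102, 0.021]
0.58 [0.05, 0.049, 0.049, 0.054, 0.005, 0.005, 0.019, 0.017, 0.005, 0.005]
0.62 [0.005, 0.005, 0.005, 0.006, 0.005, 0.005, 0.006, 0.005, 0.005, 0.005]
0.66 [0.004, 0.005, 0.006, 0.006, 0.006, 0.005, 0.005, 0.005, 0.006, 0.006]
0.7 [0.15, 0.15, 0.005, 0.005, 0.006, 0.006, 0.006, 0.006, 0.006, 0.005]
0.74 [0.153, 0.152, 0.005, 0.005, 0.005, 0.006, 0.005, 0.006, 0.006, 0.005]
0.0 0.48 -0.267
0.1 0.4918 -0.2687
0.2 0.5037 -0.2693
0.3 0.5156 -0.2687
0.4 0.5274 -0.2669
0.5 0.539 -0.2639
0.6 0.5502 -0.2598
0.7 0.5609 -0.2546
0.8 0.5711 -0.2483
0.9 0.5805 -0.2411
1.0 0.5892 -0.2329
1.1 0.5971 -0.224
1.2 0.604 -0.2143
```

Nothing is in the way. I'll descend and pinch the knob.

Emit:
apply_moves:
  series:
    - [140,-0.0055,-0.002,0,0,0,0]
    - [140,0,0,-0.045,0,0,0]
    - [140,0,0,-0.045,0,0,0]
    - [140,0,0,-0.03,0,0,0]
    - [140,0,0,-0.011,0,0,0]
    - [255,0,0,0,0,0,0]
    - [255,0,0,0,0,0,0]
    - [255,0,0,0,0,0,0]
  grip_force: 12

```text
t: 10.22
position: [0.4809, -0.2683, 0.0921]
ee_rot: [0.703, -0.083, 0.085, -0.702]
contact_force: [1.1, -0.1, 3.1]
width: 0.228
```

Emit:
apply_moves:
  series:
    - [255,0,0,0,0,0,0]
    - [255,0.0118,-0.0017,0,0,0,0.1]
    - [255,0.0119,-0.0006,0,0,0,0.1]
    - [255,0.0119,0.0006,0,0,0,0.1]
    - [255,0.0118,0.0018,0,0,0,0.1]
    - [255,0.0116,0.003,0,0,0,0.1]
    - [255,0.0112,0.0041,0,0,0,0.1]

```text
t: 11.1
position: [0.5511, -0.261, 0.0922]
ee_rot: [0.696, 0.128, -0.127, -0.695]
contact_force: [-1.4, 0.5, 5.9]
width: 0.232
```

Emit:
apply_moves:
  series:
    - [255,0.0107,0.0052,0,0,0,0.1]
    - [255,0.0102,0.0063,0,0,0,0.1]
    - [255,0.0094,0.0072,0,0,0,0.1]
    - [255,0,0,0,0,0,0]

```text
t: 11.6
position: [0.5824, -0.2418, 0.0922]
ee_rot: [0.67, 0.231, -0.229, -0.668]
contact_force: [1.5, 0.3, 4.8]
width: 0.233
```

Emit:
apply_moves:
  series:
    - [255,0.0044,0.004,0,0,0,0.05]
    - [255,0.0043,0.0042,0,0,0,0.05]
    - [255,0,0,0,0,0,0]

```text
t: 11.98
position: [0.5879, -0.2362, 0.0921]
ee_rot: [0.658, 0.261, -0.264, -0.655]
contact_force: [-8.0, -5.3, 7.7]
width: 0.234
```

The reaction jumped to about 10 N against the motion, so the lever is at its stop (travel ≈0.97 rad). I'll release and lift straight up.

Emit:
apply_moves:
  series:
    - [150,0,0,0,0,0,0]
    - [150,0,0,0,0,0,0]
    - [150,0,0,0,0,0,0]
    - [150,0,0,0,0,0,0]
    - [150,0,0,0.04,0,0,0]
    - [150,0,0,0.05,0,0,0]
    - [150,0,0,0.05,0,0,0]
    - [150,0,0,0,0,0,0]

```text
t: 12.98
position: [0.5916, -0.2347, 0.2359]
ee_rot: [0.659, 0.265, -0.261, -0.654]
contact_force: [0.2, -0.3, -0.5]
width: 0.411
```

Run:
```python
from h import *
s,c,P,M=wrist(); print(s["position"],s["width"],s["t"],s["contact_force"])
S=read_camera("side"); k=s["position"]
cv2.imwrite("pics/s4.png",cv2.resize(S["image"][150:280,240:400],(640,520))[:,:,::-1])
for n,w in (("side",cloud(S)),("wrist",cloud(c,P))):
    m=(w[...,2]>.12)&(w[...,2]<.175)&(np.hypot(w[...,0]-.5035,w[...,1]+.15)<.03); p=w[m]
    if len(p): print(n,"bar",len(p),p.min(0),p.max(0),np.percentile(p[:,2],95))
    m=(w[...,2]>.085)&(w[...,2]<.13)&(np.hypot(w[...,0]-k[0],w[...,1]-k[1])<.03); p=w[m]
    if len(p): q=(p.min(0)+p.max(0))/2; print(n,"knob",len(p),q,"travel",np.arctan2(q[0]-.5035,-.15-q[1])+.198)
```

```text
[ 0.59160526 -0.23470481  0.23594131] 0.4108664811540921 12.975 [ 0.24579143 -0.27200315 -0.48371357]
side bar 152 [ 0.49162563 -0.16236716  0.12006984] [ 0.51597309 -0.13328524  0.16530951] 0.1627371609071596
side knob 99 [ 0.5875164  -0.23330149  0.10485413] travel 0.9876708714271634
wrist bar 1722 [ 0.48985666 -0.16347048  0.1200679 ] [ 0.5152772  -0.13768221  0.16176924] 0.1602774797056939
wrist knob 693 [ 0.58578106 -0.23596757  0.1032035 ] travel 0.9614905392502497
```

View pics/s4.png

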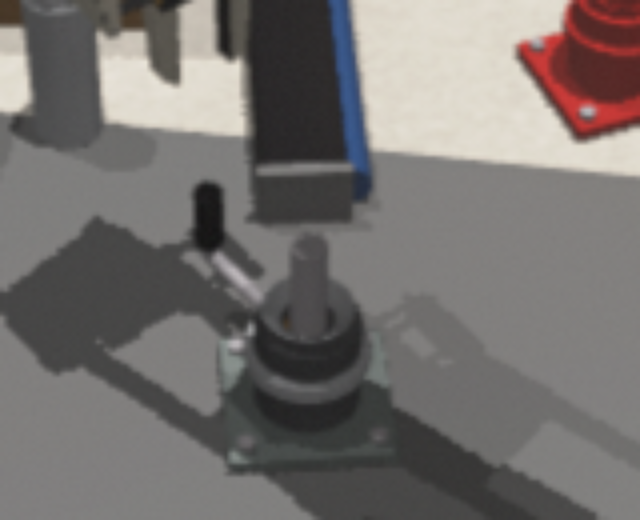

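The picture shows the bar upright in the collet (310,285), the lever swung away with its knob at (208,215), and the gripper clear above. I'll hand in.

```bash
python3 -c "
from bench import *
print(hand_in())"
```

```text
the job is handed in; nothing more can be done
None
```

The thick round bar is standing in the grey collet on its depth stop, and the lever is closed. I handed the job in at about 13 s of the 48 s allowed; no verdict was reported.

- **Bar:** I held it all the way down, until the vertical force reversed at the stop, and only then let go. At the last check it was upright, with its top at about 0.160 m as expected for a seated bar. The wrist camera put it within about 1 mm of the bore axis. The side camera read its top 2 mm higher and its y extent unevenly, which is within the calibration error.
- **Lever:** I pinched the knob and turned it anticlockwise until it pushed back with about 10 N, far more than the 2 N it takes to turn, so I took that as the stop. The cameras put the travel at 0.96 (wrist) and 0.99 rad (side). I did not measure the absolute angle; with a start between 0 and 0.2 rad, it is above the required 0.93 rad.
- **Clearance:** The gripper was open and well above everything at hand-in, with the contact force near zero.

No check failed.

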